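# Restart the tripped sander: extraction, reset, start

## Robot

A 7-joint arm with a two-finger parallel gripper is mounted at the origin on the work surface. World frame = base frame: x ahead of the robot, y to its left, z up, the work surface at z = 0. Lengths are in m, angles in rad, forces in N, time in s.
With the tool pointing down it reaches from about 0.425 to 0.8 m from the base axis. Payload 8.3 kg.
Tool frame: the origin (TCP) lies midway between the tips of the shut fingers; the grasp point (between the pads) lies 19 mm behind it; z points along the fingers, y is the direction in which the jaws open and shut (so a half turn about z gives the same grasp; the last joint's range is limited). The gripper opens to 85 mm and grips with 20 to 120 N. Pads are 22 mm wide; open, the fingers measure 114 mm over their backs; the gripper's body (76 mm by 85 mm) begins 54 mm behind the grasp point. The pads swing forward as they close: fully open they stand 13 mm farther back than shut.
Start: joints at [-1.369, 0.383, 0.016, 1.37, -0.006, 1.388, -0.046], TCP at [0.164, 0.603, 0.231] pointing down, gripper open.
Joint ranges: [-2.95, 2.95], [-0.25, 2.06], [-1.52, 1.56], [0.18, 2.33], [-1.44, 4.58], [0.02, 2.06], [-3.01, 3.01]. Speed limits (rad/s): [2.39, 2.39, 3.01, 3.01, 3.14, 3.14, 3.14].

## Interface

Orientations are given as a rotation vector (axis times angle).
In Python, from station import * gives the robot as it stands.
- The arm moves only by the tool servo_tool, never from a script. Its argument "steps" is a list of rows, each a list of 3 entries, a list of its own where there are three numbers: the finger opening in cm, from 0 to 8.54, then the shift along the tool's x, y, z in cm, then the turn about the tool's z in degrees. In form: [[claw, [dx, dy, dz], turn], ...]. A call has 1 to 20 rows; each row is the pose to reach, as a shift and turn from the pose commanded when the call began, along the tool's axes at that moment; what a row does not reach only later rows make up. A row lasts 1/8 s, in which the tool goes at most 62.5 mm and 10.7 degrees, less where a joint would pass 70% of its speed; a pose out of reach is approached as far as the arm can. A call with a gripper value outside its range is refused whole. The fingers move at their own pace and stop on an object; "grip_force" is the grip in N (left out, the last holds). Time passes only in rows, so rows that repeat a pose let the fingers close. It gives the time, the measured TCP pose, the force and the opening at its end, in the units of the state.
- state(): the state, without advancing time (a new reading comes with each control period).
- capture(name): name is "scene" or "side" or "wrist"; returns a dict with "image" (384x512x3 uint8, blue, green, red), "range_z" (384x512 float32, m along the optical axis (not along the pixel's ray), 0 where there is no reading), "vertical_fov" (degrees; the focal length in pixels is half the picture's height over the tangent of half this angle, whatever the lens; pixels are square), "cx", "cy" (the principal point, pixels), "rvec" (rotation vector, rad) and "tvec" (3), from world to camera coordinates, as OpenCV has them. Camera axes: x right, y down, z forward; pixel columns grow to the right and rows downward; lengths in m; the calibration is good to about 2 mm. A picture is of the moment at which its call begins.
- finish_job(): hands the job in, once; it reports no verdict.
The state is a dict: "t": time; "q": joint angles; "joint_velocities": joint speeds; "joint_torque": joint torques, N m; "tcp_pos": TCP position; "ee_rot": TCP orientation; "force": force on the tool from outside, world axes, zero at the start; "torque": the same for the moment, N m; "finger_gap": finger opening in m.
Only numpy, scipy, OpenCV 4.12 (cv2) and the standard library are available. Lean on these libraries where they do the work, as an engineer would, in place of code of your own. Each camera call takes 0.05 s, during which the arm holds its last target.

## Task

The bench sander has tripped and its dust extractor is off: with a fingertip, first press down the raised end of the rocker on the extractor's hand transmitter until it is over to on, then push the slim popped-out reset plunger on the sander's starter box fully home, and then press the flat round start button beside it all the way down and let it come up again. Press each lightly; do not pick up the transmitter or push it about, do not press the mushroom stop, and leave everything else on the bench where it lies.

Things in the scene. Friction and masses are not known exactly. Their poses are not given: they have to be found in the camera images.
- remote: hand transmitter of the dust extractor: a loose, hand-sized grey case (about 200 g, it varies) 146 x 64, top face 22 above the bench, lying on four rubber feet with its white rocker upwards. Origin at the centre of its underside, z up; +x runs along its length towards the rocker's ON end, and a small black hanging eye sticks out of the opposite (-x, OFF) end. It lies at any yaw (mm).
- rocker (a joint): angle of the white rocker on the transmitter (rad): 0 = off (the ON end stands up), 0.24 = on (the ON end is down). The rocker is 90 long and 42 wide, a shallow V pivoting about the case's middle, 26 above the case's underside. About 2 to 3 N on the raised end tips it; it is held by friction and stays where it is left.
- rocker_raised_end (a point): point on the top face of the rocker's ON half, on its centre line, about 31 from the pivot towards the ON end; moves with the rocker: about 37 above the bench when off, 30 when on (the tip of that end: 41 and 30) (the soft-touch surface also gives a little, 1 mm for 6 N, at most 4 mm). Push straight down here (mm).
- starter: motor starter of the sander: a grey steel box screwed to the bench with its cover upwards, cover 180 x 94, cover face 74 above the bench, steel conduit elbow at its +x end. Origin at the centre of its underside, z up. In a row along the cover's centre line, from the -x end to the conduit (+x) end: mushroom stop at x = -52, start button at x = +10, reset plunger at x = +62 (mm).
- reset (a joint): travel (m) of the overload reset plunger: 0 = popped out (tripped), 0.007 = fully home. About 3 N of friction: it stays where it is pushed to.
- reset_top (a point): centre of the top of the reset plunger, the slimmest of the three (black, 14 across), by the conduit end; 88 above the bench when popped out, 81 when home (its soft-touch top also gives a little, 1 mm for 6 N, at most 4 mm). It moves straight down (mm).
- start (a joint): travel (m) of the start button: 0 = released, 0.005 = fully pressed. Spring return, rising to about 5 N fully down.
- start_top (a point): centre of the top of the start button, the middle one (flat grey, round, 29 across, in a thin bare metal bezel); 86 above the bench when released, 81 when pressed (its soft-touch top also gives a little, 1 mm for 6 N, at most 4 mm). It moves straight down (mm).
- stop (a joint): travel (m) of the mushroom stop: 0 = released, 0.006 = pressed. Spring return. Not to be pressed.
- stop_top (a point): centre of the top of the mushroom stop, the largest (grey, 40 across), at the end away from the conduit; 100 above the bench (mm).
- gouge: loose carving gouge lying flat: turned wooden handle, steel blade; 242 long, 29 thick; origin under its middle, x towards the blade (mm). Leave alone.
- sanding_block: loose cork sanding block 90 x 55 x 29; origin at the centre of its underside (mm). Leave alone.
- mallet: loose round wooden carver's mallet standing on its head, 230 tall, head 92 across; origin at the centre of its foot (mm). Leave alone.
- glue: loose white glue bottle standing, 60 across, 170 tall; origin at the centre of its foot (mm). Leave alone.
- clamp: loose bar clamp lying flat, 300 long, about 100 wide, 26 high; origin under the middle of its bar (mm). Leave alone.
- offcut: loose timber offcut 130 x 55 x 45; origin at the centre of its underside (mm). Leave alone.
- square: loose try square lying flat, wooden stock 110 long and 18 high, steel blade 150 long; origin under the middle of the stock (mm). Leave alone.
There are look-alikes about, which are no part of the job. Leave any turquoise look-alike of the remote alone.

How it is judged:
By the outcome, as a careful person would: the job done as asked, in the order asked, and still so for the second after the job is handed in, with the robot touching nothing.
It also fails if it takes over 48 s, if anything falls off the work surface, if the arm or the gripper's body presses on something with over 40 N, if the wrist force passes 120 N, or if a joint passes its speed limit or range.

## Working session

There is one attempt and no reset: what is moved stays moved. The work goes in short steps, Python scripts to look and compute and a tool call to move; the robot and the scene stay as the last step left them, time stands still between calls to the robot, and variables do not carry over. Pictures are saved under pics/ and viewed, and the job is handed in when it is done.

Besides the shell and the picture viewer there is one more tool, called after "Call:" as a command line: name --argument value ..., lists and objects as JSON in quotes. servo_tool: Moves the arm, as the interface text tells. Its arguments: {"type":"object","properties":{"steps":{"type":"array"},"grip_force":{"type":"number"}},"required":["steps"]}

```bash
mkdir -p pics
python3 - <<'E'
from station import *
import cv2,pickle
s=state();print(s['t'],s['tcp_pos'],s['ee_rot'],s['force'],s['finger_gap'])
for n in("scene","side","wrist"):
    c=capture(n);pickle.dump(c,open(f'pics/{n}0.pkl','wb'));cv2.imwrite(f'pics/{n}0.png',c['image']);print(n,c['vertical_fov'],c['cx'],c['cy'],c['rvec'],c['tvec'])
E
```

```text
0.0 [0.16340061 0.60274554 0.23026938] [-4.14577155e-01 -3.11389247e+00  3.03093908e-03] [-0.21884581 -0.23809754  0.1280704 ] 0.08522306271239856
scene 49.82736937699649 257.4845852181355 193.878594839033 [ 2.34087777  0.72808473 -0.26187763] [-0.40944271 -0.18015311  1.48590312]
side 51.14667870894345 248.04335908206707 193.2529781040008 [ 2.16532316 -0.01519872  0.01447164] [-0.4853941   0.06923795  1.43524078]
wrist 68.07603408516971 252.86863335787262 194.63490837973998 [-2.30070017 -1.76293048 -0.25546034] [-0.6236557  -0.03828897  0.37883109]
```

View pics/scene0.png

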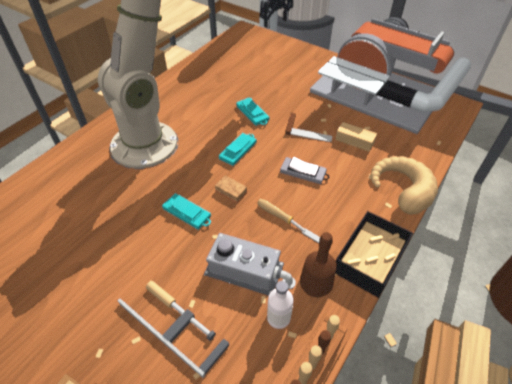

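View pics/side0.png

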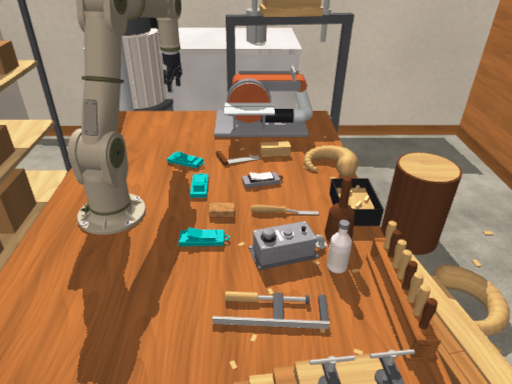

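View pics/wrist0.png

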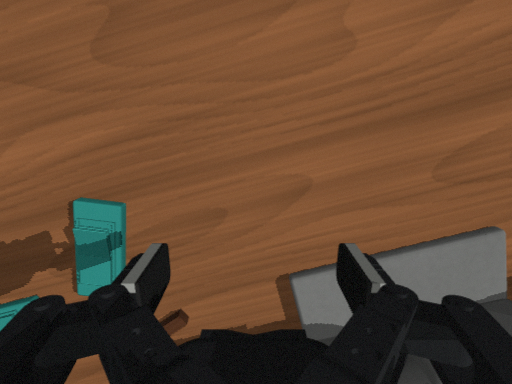

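The only grey transmitter is at scene (304,170) and side (262,180). The three turquoise ones, at scene (252,112), (238,149) and (187,211), are the look-alikes. The starter is at scene (245,262) and side (288,243), with the conduit on its right. I'll enlarge both.

Run:
```python
import cv2,numpy as np
def crop(n,x,y,w,h,k,o):
    im=cv2.imread(f'pics/{n}0.png')[y:y+h,x:x+w]
    return cv2.resize(im,None,fx=k,fy=k,interpolation=cv2.INTER_CUBIC)
a=crop('scene',270,145,65,48,6,0);b=crop('side',230,160,65,48,6,0)
c=crop('scene',200,225,100,72,4,0);d=crop('side',240,210,100,72,4,0)
top=np.hstack([a,b]);bot=np.hstack([c,d])
w=max(top.shape[1],bot.shape[1])
f=lambda i:cv2.copyMakeBorder(i,0,0,0,w-i.shape[1],0)
cv2.imwrite('pics/crops0.png',np.vstack([f(top),f(bot)]))
```

```text
(no output)
```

View pics/crops0.png

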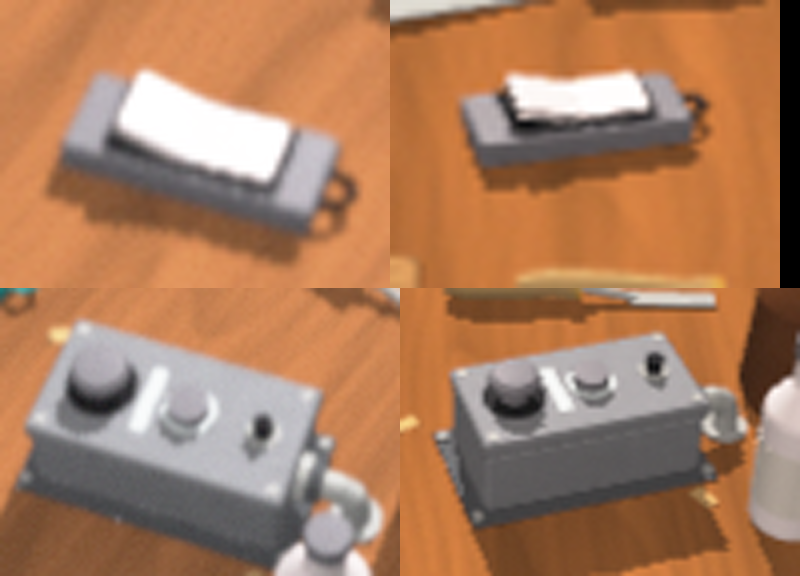

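```bash
cat > h.py <<'E'
import numpy as np,cv2,pickle
def KP(c):
    f=c['image'].shape[0]/2/np.tan(np.radians(c['vertical_fov'])/2)
    K=np.array([[f,0,c['cx']],[0,f,c['cy']],[0,0,1]]);R=cv2.Rodrigues(np.array(c['rvec']))[0]
    return K,R,np.array(c['tvec']).reshape(3)
def tri(obs):
    A=[];
    for c,(u,v) in obs:
        K,R,t=KP(c);P=K@np.c_[R,t];A+= [u*P[2]-P[0],v*P[2]-P[1]]
    X=np.linalg.svd(np.array(A))[2][-1];return X[:3]/X[3]
def onz(c,p,z):
    K,R,t=KP(c);d=R.T@np.linalg.inv(K)@[p[0],p[1],1];C=-R.T@t
    return C+d*(z-C[2])/d[2]
def proj(c,X):
    K,R,t=KP(c);x=K@(R@np.array(X)+t);return x[:2]/x[2]
def ld(n):return pickle.load(open(f'pics/{n}.pkl','rb'))
E
python3 - <<'E'
from h import *
np.set_printoptions(precision=4,suppress=True)
S,D=ld('scene0'),ld('side0')
def a(p):return (p[0]/6+270,p[1]/6+145)
def b(p):return ((p[0]-390)/6+230,p[1]/6+160)
def c(p):return (p[0]/4+200,(p[1]-288)/4+225)
def d(p):return ((p[0]-400)/4+240,(p[1]-288)/4+210)
for n,p,q,z in [('bl',(98,73),(462,97),.022),('fl',(65,148),(478,147),.022),('fr',(308,222),(692,125),.022),('br',(340,140),(668,78),.022),('rON b',(147,70),(507,75),.041),('rON f',(112,133),(515,122),.041),('rOFF b',(292,125),(640,72),.03),('rOFF f',(275,185),(650,115),.03)]:
    print(n,tri([(S,a(p)),(D,b(q))]),onz(S,a(p),z),onz(D,b(q),z))
for n,p,q,z in [('start',(187,402),(592,375),.086),('reset',(264,425),(656,358),.088),('stop',(103,360),(515,378),.1),('c1',(82,325),(457,375),.074),('c2',(318,390),(660,338),.074),('c3',(275,495),(705,400),.074),('c4',(35,417),(487,443),.074)]:
    print(n,tri([(S,c(p)),(D,d(q))]),onz(S,c(p),z),onz(D,d(q),z))
W=ld('wrist0');K,R,t=KP(W);print('wrist cam',-R.T@t,R)
E
```

```text
bl [0.4647 0.2221 0.0135] [0.4689 0.2144 0.022 ] [0.4647 0.2085 0.022 ]
fl [0.4761 0.1685 0.0064] [0.4852 0.1536 0.022 ] [0.4747 0.1469 0.022 ]
fr [0.6177 0.1943 0.0078] [0.6228 0.1816 0.022 ] [0.615  0.1722 0.022 ]
br [0.6048 0.256  0.0091] [0.6077 0.2461 0.022 ] [0.6038 0.2316 0.022 ]
rON b [0.4946 0.2252 0.0294] [0.4996 0.215  0.041 ] [0.4944 0.205  0.041 ]
rON f [0.4994 0.1804 0.0197] [0.5092 0.1619 0.041 ] [0.4984 0.1468 0.041 ]
rOFF b [0.5836 0.2345 0.0269] [0.5831 0.2337 0.03  ] [0.5842 0.2264 0.03  ]
rOFF f [0.5901 0.2069 0.0085] [0.5976 0.1884 0.03  ] [0.5872 0.172  0.03  ]
start [ 0.6034 -0.2064  0.0778] [ 0.6054 -0.2096  0.086 ] [ 0.6026 -0.2178  0.086 ]
reset [ 0.6552 -0.1929  0.0816] [ 0.6575 -0.1964  0.088 ] [ 0.6534 -0.2004  0.088 ]
stop [ 0.5423 -0.2167  0.0855] [ 0.5463 -0.2217  0.1   ] [ 0.5426 -0.2376  0.1   ]
c1 [ 0.501  -0.1892  0.064 ] [ 0.5052 -0.1939  0.074 ] [ 0.5009 -0.2021  0.074 ]
c2 [ 0.6654 -0.1406  0.062 ] [ 0.6676 -0.1459  0.074 ] [ 0.6634 -0.158   0.074 ]
c3 [ 0.6875 -0.2275  0.0702] [ 0.6875 -0.2283  0.074 ] [ 0.6872 -0.2337  0.074 ]
c4 [ 0.5206 -0.2658  0.0625] [ 0.525 -0.27   0.074] [ 0.5205 -0.2799  0.074 ]
wrist cam [0.0932 0.6217 0.3725] [[ 0.2604  0.9655 -0.0023]
 [ 0.9251 -0.2489  0.2867]
 [ 0.2762 -0.0767 -0.958 ]]
```

Call:
servo_tool --steps '[[4, [-2, -1.4, 0], 0], [0, [-6, -4.2, 0], 0], [0, [-10, -7, 0], 0], [0, [-14, -9.8, 0], 0], [0, [-18, -12.5, 0], 0], [0, [-22, -15.3, 0], 0], [0, [-26, -18, 0], 0], [0, [-30, -20.8, 0], 0], [0, [-34, -23.6, 0], 0], [0, [-38, -26.4, 0], 0], [0, [-42, -29.1, 0], 0], [0, [-44, -30.5, 0], 0], [0, [-44.6, -30.9, 0], 0], [0, [-44.6, -30.9, 0], 0], [0, [-44.6, -30.9, 0], 0]]' --grip_force 20

```text
t: 2.02
tcp_pos: [0.5123, 0.1899, 0.2312]
ee_rot: [-0.411, -3.114, -0.001]
force: [-0.1, 0.1, 1.0]
finger_gap: 0.0
```

Run:
```python
from station import *
import pickle
from h import *
s=state();print(s)
c=capture('wrist');pickle.dump(c,open('pics/wrist1.pkl','wb'));cv2.imwrite('pics/wrist1.png',c['image'])
S,D=ld('scene0'),ld('side0')
print('glue',onz(S,(279,326),0),onz(D,(340,271),0),'mallet',onz(S,(317,290),0),onz(D,(340,238),0))
```

```text
{'t': 2.025, 'q': array([-0.71855076,  0.21620133,  0.36274725,  1.60374826, -0.07899951,
        1.33640948,  0.9633554 ]), 'joint_velocities': array([-0.00243361, -0.00410634,  0.00094927, -0.00155656, -0.00089361,
        0.00089241,  0.00159815]), 'joint_torque': array([ 6.16450980e-01, -4.83156288e+01,  3.63499090e+00, -3.66875088e+01,
        7.08671473e-02, -1.08699216e-03, -2.62177113e-03]), 'tcp_pos': array([0.51225684, 0.18989221, 0.23117675]), 'ee_rot': array([-4.10762773e-01, -3.11397617e+00, -5.98393634e-04]), 'force': array([-0.13852181,  0.12352489,  1.00431788]), 'torque': array([-0.0288427 ,  0.03806705,  0.02049356]), 'finger_gap': 1.1608852363330485e-05}
glue [ 0.76496325 -0.29499373  0.        ] [ 0.755613   -0.29884133  0.        ] mallet [ 0.79540813 -0.15224127  0.        ] [ 7.86871093e-01 -1.47922011e-01 -1.11022302e-16]
```

View pics/wrist1.png

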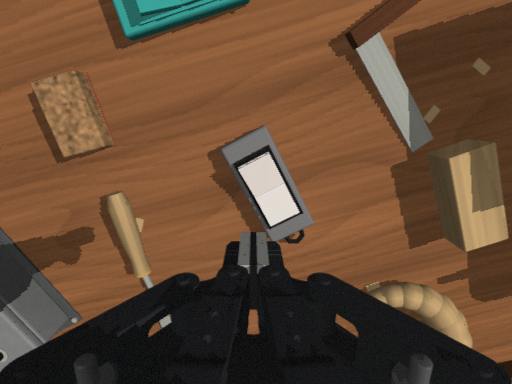

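Run:
```python
from h import *
c=ld('wrist1')
im=c['image'][115:255,200:330]
cv2.imwrite('pics/w1c.png',cv2.resize(im,None,fx=4,fy=4,interpolation=cv2.INTER_CUBIC))
```

```text
(no output)
```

View pics/w1c.png

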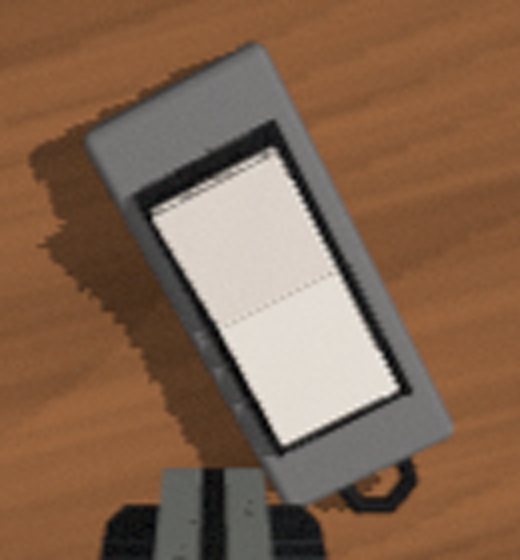

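Run:
```python
from h import *
np.set_printoptions(precision=4,suppress=True)
W=ld('wrist1');S=ld('scene0');D=ld('side0')
w=lambda p:(p[0]/4+200,p[1]/4+115)
P={}
for n,p,z in [('tipL',(150,210),.041),('tipR',(275,148),.041),('pivL',(222,327),.026),('pivR',(335,272),.026),('offL',(283,447),.030),('offR',(403,390),.030),('cL',(87,135),.022),('cR',(258,43),.022),('dR',(455,430),.022),('dL',(293,502),.022)]:
    P[n]=onz(W,w(p),z);
    u=np.round(w(p)).astype(int);K,R,t=KP(W);zz=W['range_z'][u[1],u[0]];X=R.T@(np.linalg.inv(K)@[u[0],u[1],1]*zz-t)
    print(n,P[n],'range',X)
on=(P['cL']+P['cR'])/2;off=(P['dL']+P['dR'])/2
d=on-off;print('len',np.linalg.norm(d),'yaw',np.degrees(np.arctan2(d[1],d[0])),'ctr',(on+off)/2)
pv=(P['pivL']+P['pivR'])/2;tp=(P['tipL']+P['tipR'])/2;of=(P['offL']+P['offR'])/2;print('piv',pv,'tip',tp,of)
a=lambda p:(p[0]/6+270,p[1]/6+145)
b=lambda p:((p[0]-390)/6+230,p[1]/6+160)
for n,p,q in [('cR',(65,148),(478,147)),('cL',(98,73),(462,97)),('dR',(340,140),(668,78)),('tipL',(147,70),(507,75))]:print(n,p)
# range lookup over grid
K,R,t=KP(W);v,u=np.mgrid[140:232,222:312];z=W['range_z'][140:232,222:312]
X=(np.linalg.inv(K)@np.stack([u*z,v*z,z]).reshape(3,-1)-t[:,None]);X=(R.T@X).T
g=W['image'][140:232,222:312].reshape(-1,3);m=g.min(1)>150
Y=X[m];print('white',Y.mean(0),Y.min(0),Y.max(0),m.sum())
```

```text
tipL [0.5007 0.1737 0.041 ] range [0.5019 0.1738 0.0381]
tipR [0.4924 0.2139 0.041 ] range [0.4952 0.2146 0.0229]
pivL [0.5457 0.184  0.026 ] range [0.5458 0.1846 0.0275]
pivR [0.5374 0.223  0.026 ] range [0.5368 0.2232 0.0285]
offL [0.5892 0.193  0.03  ] range [0.5933 0.1929 0.0216]
offR [0.58  0.235 0.03 ] range [0.5818 0.2359 0.0241]
cL [0.4765 0.1594 0.022 ] range [0.477  0.1593 0.0203]
cR [0.4634 0.217  0.022 ] range [0.4636 0.2164 0.0198]
dR [0.6015 0.2493 0.022 ] range [ 0.6111  0.2525 -0.0005]
dL [0.6131 0.1911 0.022 ] range [0.6127 0.1909 0.0212]
len 0.14105516032339904 yaw -166.87227094413367 ctr [0.5386 0.2042 0.022 ]
piv [0.5416 0.2035 0.026 ] tip [0.4965 0.1938 0.041 ] [0.5846 0.214  0.03  ]
cR (65, 148)
cL (98, 73)
dR (340, 140)
tipL (147, 70)
white [0.5388 0.2028 0.0335] [0.442  0.1738 0.0242] [0.5897 0.232  0.3733] 2207
```

The wrist view puts the pivot at (0.540, 0.2035) and the yaw at -167°. The raised point is then about (0.510, 0.1965), and the ranged heights agree with the text. I'll go down to just above it.

Call:
servo_tool --steps '[[0, [0.2, 0.3, 2], 0], [0, [0.4, 0.6, 6], 0], [0, [0.4, 0.6, 10], 0], [0, [0.4, 0.6, 14], 0], [0, [0.4, 0.6, 16.5], 0], [0, [0.4, 0.6, 17.8], 0], [0, [0.4, 0.6, 18.3], 0], [0, [0.4, 0.6, 18.3], 0], [0, [0.4, 0.6, 18.3], 0]]'

```text
t: 3.2
tcp_pos: [0.5115, 0.1954, 0.0493]
ee_rot: [0.414, 3.113, 0.002]
force: [0.5, -0.7, -0.5]
finger_gap: -0.0
```

Run:
```python
from station import *
from h import *
s=state();print(s['tcp_pos'],s['force'])
a=capture('wrist')['image'];c=capture('side');b=capture('scene')['image']
cv2.imwrite('pics/n2.png',np.hstack([cv2.resize(a[130:330,150:350],(400,400)),cv2.resize(c['image'][120:220,210:310],(400,400),interpolation=cv2.INTER_CUBIC)]))
```

```text
[0.51150997 0.19543432 0.04930187] [ 0.45654389 -0.72773396 -0.54315838]
```

View pics/n2.png

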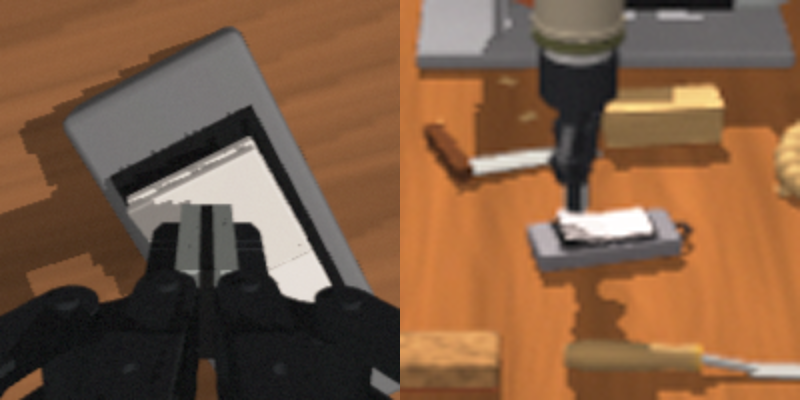

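Call:
servo_tool --steps '[[0, [0, 0, 0.5], 0], [0, [0, 0, 0.8], 0], [0, [0, 0, 1.0], 0], [0, [0, 0, 1.2], 0], [0, [0, 0, 1.35], 0], [0, [0, 0, 1.5], 0], [0, [0, 0, 1.6], 0], [0, [0, 0, 1.7], 0], [0, [0, 0, 1.7], 0]]'

```text
t: 4.47
tcp_pos: [0.5108, 0.1951, 0.0312]
ee_rot: [-0.415, -3.114, 0.0]
force: [-0.7, -0.5, 2.1]
finger_gap: -0.0001
```

Call:
servo_tool --steps '[[0, [0, 0, 0.1], 0], [0, [0, 0, 0.15], 0], [0, [0, 0, 0.2], 0], [0, [0, 0, 0.2], 0]]'

```text
t: 4.97
tcp_pos: [0.5108, 0.1951, 0.0294]
ee_rot: [-0.415, -3.114, 0.0]
force: [-1.8, -0.9, 4.8]
finger_gap: -0.0001
```

Call:
servo_tool --steps '[[0, [0, 0, 0.05], 0], [0, [0, 0, 0.1], 0], [0, [0, 0, 0.1], 0]]'

```text
t: 5.35
tcp_pos: [0.5108, 0.1951, 0.0286]
ee_rot: [-0.415, -3.114, -0.0]
force: [-2.9, -0.3, 6.7]
finger_gap: -0.0001
```

Call:
servo_tool --steps '[[0, [0, 0, 0.05], 0], [0, [0, 0, 0.1], 0], [0, [0, 0, 0.1], 0]]'

```text
t: 5.72
tcp_pos: [0.5108, 0.1951, 0.0278]
ee_rot: [-0.415, -3.114, -0.0]
force: [-5.4, -1.8, 10.0]
finger_gap: -0.0
```

Call:
servo_tool --steps '[[0, [0, 0, -0.3], 0], [0, [0, 0, -0.8], 0], [0, [0, 0, -3], 0], [0, [0, 0, -8], 0], [0, [0, 0, -13], 0], [0, [0, 0, -18], 0], [0, [0, 0, -20], 0], [0, [0, 0, -20.3], 0], [0, [0, 0, -20.3], 0]]'

```text
t: 6.85
tcp_pos: [0.5105, 0.195, 0.2292]
ee_rot: [-0.414, -3.113, 0.001]
force: [0.4, -0.1, 0.3]
finger_gap: -0.0004
```

Run:
```python
from station import *
from h import *
s=state();print(s['t'],s['tcp_pos'],s['force'])
W=capture('wrist');c=capture('side')
a=W['image']
cv2.imwrite('pics/n3.png',np.hstack([cv2.resize(a[115:255,200:340],(400,400),interpolation=cv2.INTER_CUBIC),cv2.resize(c['image'][145:215,230:300],(400,400),interpolation=cv2.INTER_CUBIC)]))
K,R,t=KP(W)
for p in [(.4965,.1938,.03),(.510,.1965,.03),(.525,.2,.03),(.56,.2085,.03),(.582,.2135,.04)]:
    u=np.round(proj(W,p)).astype(int);z=W['range_z'][u[1],u[0]];print(p,u,R.T@(np.linalg.inv(K)@[u[0],u[1],1]*z-t))
```

```text
6.85 [0.51047553 0.19497086 0.22922471] [ 0.38655112 -0.14501824  0.34809035]
(0.4965, 0.1938, 0.03) [249 161] [0.49638038 0.19327587 0.02942382]
(0.51, 0.1965, 0.03) [254 171] [0.50987821 0.19593044 0.02945579]
(0.525, 0.2, 0.03) [260 182] [0.52551998 0.19945862 0.02822595]
(0.56, 0.2085, 0.03) [274 206] [0.55870262 0.20878714 0.03377576]
(0.582, 0.2135, 0.04) [282 224] [0.59046872 0.21279857 0.02092817]
```

View pics/n3.png

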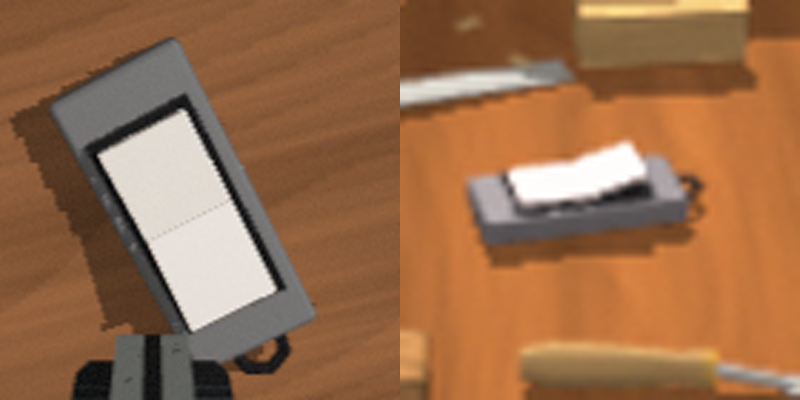

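The rocker is on: the ON half is level at 29 mm, the OFF end is up and the case hasn't moved. Next, over to the starter.

Call:
servo_tool --steps '[[0, [-1, -1.6, 0], 0], [0, [-3.2, -5.1, 0], 0], [0, [-5.4, -8.7, 0], 0], [0, [-7.6, -12.2, 0], 0], [0, [-9.8, -15.7, 0], 0], [0, [-12, -19.3, 0], 0], [0, [-14.2, -22.8, 0], 0], [0, [-16.4, -26.3, 0], 0], [0, [-18.6, -29.9, 0], 0], [0, [-20.6, -33.1, 0], 0], [0, [-21.6, -34.7, 0], 0], [0, [-21.8, -35, 0], 0], [0, [-21.8, -35, 0], 0], [0, [-21.8, -35, 0], 0]]'

```text
t: 8.7
tcp_pos: [0.6299, -0.1979, 0.2304]
ee_rot: [0.411, 3.115, 0.001]
force: [-1.2, 0.7, 0.8]
finger_gap: 0.0002
```

Run:
```python
from station import *
from h import *
s=state();print(s['t'],s['tcp_pos'],s['force'],s['q'])
W=capture('wrist');pickle.dump(W,open('pics/wrist4.pkl','wb'));cv2.imwrite('pics/wrist4.png',W['image'])
```

```text
8.7 [ 0.62993267 -0.19786413  0.2303988 ] [-1.22868908  0.72267048  0.7512897 ] [-0.10482727  0.50248648  0.55605274  1.27980837 -0.26056978  1.43010899
  1.73975847]
```

View pics/wrist4.png

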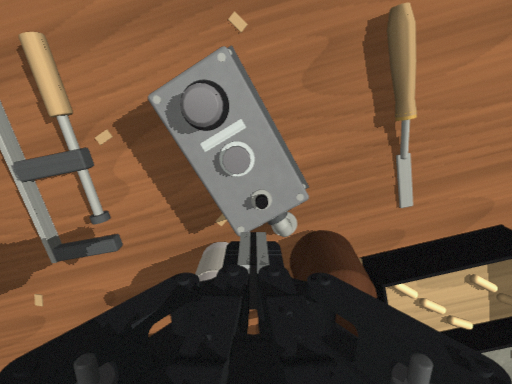

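Run:
```python
from h import *
c=ld('wrist4')
cv2.imwrite('pics/w4c.png',cv2.resize(c['image'][60:240,150:320],None,fx=3.3333,fy=3.3333,interpolation=cv2.INTER_CUBIC))
```

```text
(no output)
```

View pics/w4c.png

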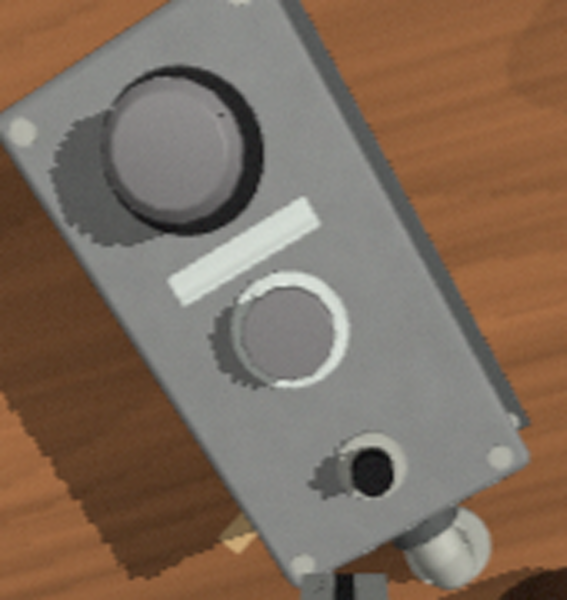

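Run:
```python
from h import *
np.set_printoptions(precision=4,suppress=True)
W=ld('wrist4');S=ld('scene0');D=ld('side0')
K,R,t=KP(W)
w=lambda p:(p[0]/3.3333+150,p[1]/3.3333+60)
c=lambda p:(p[0]/4+200,(p[1]-288)/4+225)
d=lambda p:((p[0]-400)/4+240,(p[1]-288)/4+210)
for n,p,q,r,z in [('reset',(373,472),(264,425),(656,358),.088),('start',(288,333),(187,402),(592,375),.086),('stop',(175,148),(103,360),(515,378),.1)]:
    u=np.round(w(p)).astype(int);zz=W['range_z'][u[1],u[0]]
    print(n,onz(W,w(p),z),'rng',R.T@(np.linalg.inv(K)@[u[0],u[1],1]*zz-t),'tri',tri([(W,w(p)),(S,c(q))]),tri([(W,w(p)),(S,c(q)),(D,d(r))]))
```

```text
reset [ 0.6517 -0.1942  0.088 ] rng [ 0.652  -0.1941  0.0885] tri [ 0.6549 -0.1935  0.0813] [ 0.6549 -0.1935  0.082 ]
start [ 0.6026 -0.2082  0.086 ] rng [ 0.6026 -0.2086  0.0857] tri [ 0.6037 -0.208   0.0823] [ 0.6036 -0.2078  0.0793]
stop [ 0.5433 -0.2227  0.1   ] rng [ 0.5431 -0.2223  0.099 ] tri [ 0.5449 -0.2217  0.0991] [ 0.5431 -0.221   0.0901]
```

Call:
servo_tool --steps '[[0, [-0.8, 0.4, 1], 0], [0, [-2, 0.95, 4], 0], [0, [-2, 0.95, 8], 0], [0, [-2, 0.95, 11], 0], [0, [-2, 0.95, 12.5], 0], [0, [-2, 0.95, 13.0], 0], [0, [-2, 0.95, 13.0], 0], [0, [-2, 0.95, 13.0], 0]]'

```text
t: 9.75
tcp_pos: [0.6522, -0.1962, 0.1017]
ee_rot: [0.415, 3.112, -0.0]
force: [0.1, -0.4, -0.1]
finger_gap: -0.0005
```

Run:
```python
from station import *
from h import *
s=state();print(s['tcp_pos'],s['force'])
W=capture('wrist');a=W['image'];c=capture('side');b=capture('scene')
print(proj(W,[.652,-.194,.088]),proj(W,s['tcp_pos']))
cv2.imwrite('pics/n5.png',np.hstack([cv2.resize(a[130:330,150:350],(400,400)),cv2.resize(c['image'][200:280,245:325],(400,400),interpolation=cv2.INTER_CUBIC)]))
```

```text
[ 0.65218915 -0.19616104  0.10174766] [ 0.12402651 -0.39820008 -0.05918979]
[256.8255201  235.15170381] [253.45180084 246.97179653]
```

View pics/n5.png

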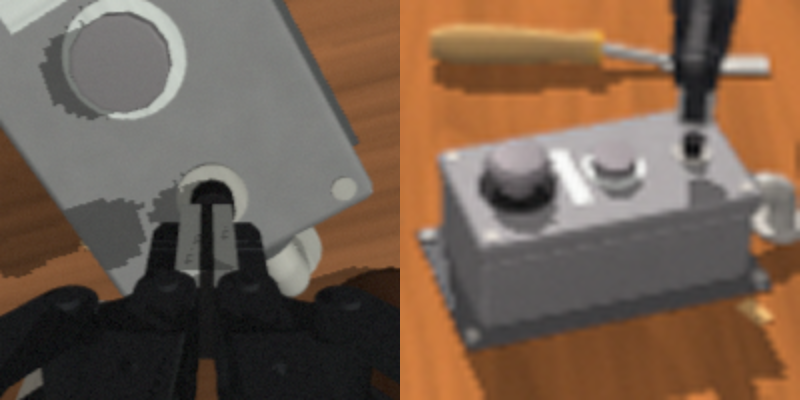

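Call:
servo_tool --steps '[[0, [0, 0.2, 0.5], 0], [0, [0, 0.2, 0.9], 0], [0, [0, 0.2, 1.2], 0], [0, [0, 0.2, 1.4], 0], [0, [0, 0.2, 1.6], 0], [0, [0, 0.2, 1.8], 0], [0, [0, 0.2, 1.9], 0], [0, [0, 0.2, 2.0], 0], [0, [0, 0.2, 2.0], 0]]'

```text
t: 11.02
tcp_pos: [0.652, -0.1938, 0.0805]
ee_rot: [0.415, 3.114, 0.0]
force: [-3.2, 1.7, 4.0]
finger_gap: 0.0003
```

Call:
servo_tool --steps '[[0, [0, 0, 0.05], 0], [0, [0, 0, 0.1], 0], [0, [0, 0, 0.15], 0], [0, [0, 0, 0.15], 0]]'

```text
t: 11.52
tcp_pos: [0.652, -0.1938, 0.0796]
ee_rot: [0.415, 3.114, 0.0]
force: [-4.5, 3.0, 8.2]
finger_gap: 0.0004
```

Call:
servo_tool --steps '[[0, [0, 0, 0.05], 0], [0, [0, 0, 0.05], 0], [0, [0, 0, -0.4], 0], [0, [0, 0, -1.2], 0], [0, [0, 0, -2.2], 0], [0, [0, 0, -4], 0], [0, [0, 0, -7], 0], [0, [0, 0, -9], 0], [0, [0, 0, -10], 0], [0, [0, 0, -10], 0], [0, [0, 0, -10], 0]]'

```text
t: 12.9
tcp_pos: [0.6515, -0.1936, 0.1778]
ee_rot: [-0.414, -3.113, -0.0]
force: [0.5, 0.2, 0.3]
finger_gap: 0.0002
```

Run:
```python
from station import *
from h import *
s=state();print(s['t'],s['tcp_pos'],s['force'])
W=capture('wrist');a=W['image'];c=capture('side')
K,R,t=KP(W)
for p in [(.652,-.194,.081),(.6025,-.2084,.086),(.543,-.2225,.1)]:
    u=np.round(proj(W,p)).astype(int);z=W['range_z'][u[1],u[0]];print(p,u,R.T@(np.linalg.inv(K)@[u[0],u[1],1]*z-t))
cv2.imwrite('pics/n6.png',np.hstack([cv2.resize(a[60:260,150:350],(400,400)),cv2.resize(c['image'][200:280,245:325],(400,400),interpolation=cv2.INTER_CUBIC)]))
```

```text
12.9 [ 0.65154498 -0.1936482   0.17779598] [0.48657553 0.17751003 0.31126818]
(0.652, -0.194, 0.081) [253 197] [ 0.65232849 -0.19416409  0.08071005]
(0.6025, -0.2084, 0.086) [220 147] [ 0.60239342 -0.20863908  0.08625335]
(0.543, -0.2225, 0.1) [175  74] [ 0.54304861 -0.2225265   0.100433  ]
```

View pics/n6.png

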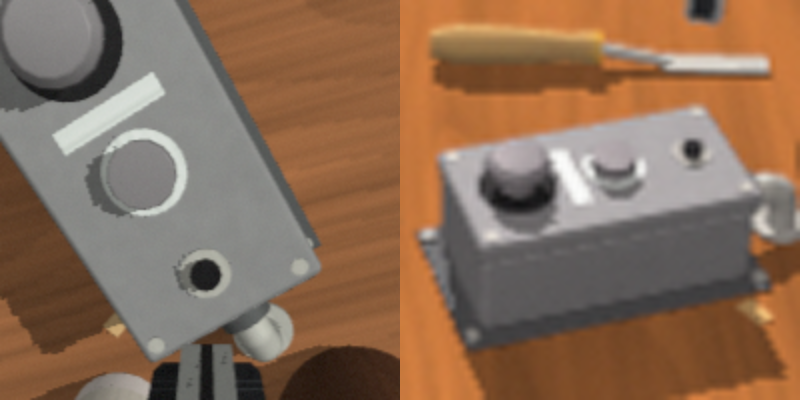

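Call:
servo_tool --steps '[[0, [1, -0.6, 0], 0], [0, [2.5, -1.6, 0], 0], [0, [4, -2.5, 0.5], 0], [0, [4.35, -2.7, 2.5], 0], [0, [4.35, -2.7, 5], 0], [0, [4.35, -2.7, 7], 0], [0, [4.35, -2.7, 7.8], 0], [0, [4.35, -2.7, 7.8], 0], [0, [4.35, -2.7, 7.8], 0]]'

```text
t: 14.12
tcp_pos: [0.6034, -0.2089, 0.1017]
ee_rot: [0.414, 3.113, -0.001]
force: [-0.6, 0.2, 0.7]
finger_gap: -0.0002
```

Run:
```python
from station import *
from h import *
s=state();print(s['tcp_pos'],s['force'])
W=capture('wrist');a=W['image'];c=capture('side')
cv2.imwrite('pics/n7.png',np.hstack([cv2.resize(a[130:330,150:350],(400,400)),cv2.resize(c['image'][200:280,245:325],(400,400),interpolation=cv2.INTER_CUBIC)]))
```

```text
[ 0.60342475 -0.20886636  0.10171918] [-0.63013617  0.20149582  0.727557  ]
```

View pics/n7.png

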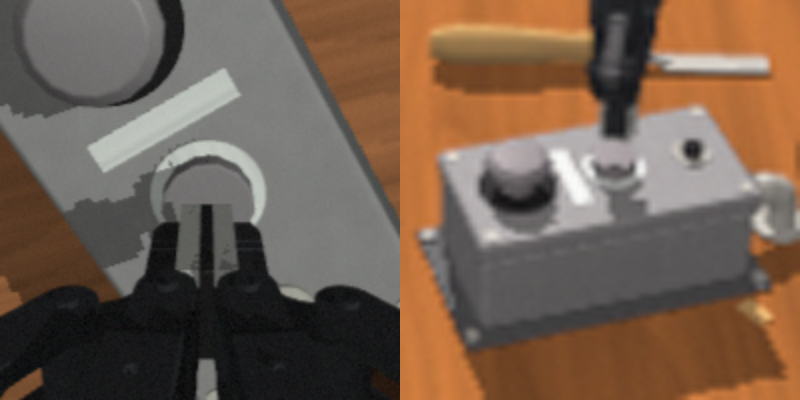

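Call:
servo_tool --steps '[[0, [0.1, 0, 0.6], 0], [0, [0.1, 0, 1.1], 0], [0, [0.1, 0, 1.4], 0], [0, [0.1, 0, 1.6], 0], [0, [0.1, 0, 1.8], 0], [0, [0.1, 0, 1.95], 0], [0, [0.1, 0, 2.05], 0], [0, [0.1, 0, 2.15], 0], [0, [0.1, 0, 2.15], 0]]'

```text
t: 15.35
tcp_pos: [0.6019, -0.2083, 0.0798]
ee_rot: [0.415, 3.114, 0.0]
force: [-5.1, 1.6, 7.4]
finger_gap: 0.0001
```

Call:
servo_tool --steps '[[0, [0.1, 0, 0.05], 0], [0, [0.1, 0, 0.1], 0], [0, [0.1, 0, 0.1], 0]]'

```text
t: 15.72
tcp_pos: [0.6019, -0.2083, 0.0796]
ee_rot: [0.414, 3.112, -0.0]
force: [-1.8, 1.5, 9.1]
finger_gap: 0.0003
```

Call:
servo_tool --steps '[[0, [0, 0, 0.05], 0], [0, [0, 0, 0.05], 0]]'

```text
t: 15.98
tcp_pos: [0.6019, -0.2083, 0.0793]
ee_rot: [0.414, 3.112, -0.0]
force: [-3.3, 1.0, 10.9]
finger_gap: 0.0002
```

Call:
servo_tool --steps '[[0, [0, 0, -0.3], 0], [0, [0, 0, -0.8], 0], [0, [0, 0, -1.6], 0], [0, [0, 0, -3.5], 0], [0, [0, 0, -7], 0], [0, [0, 0, -11], 0], [0, [0, 0, -14], 0], [0, [0, 0, -15], 0], [0, [0, 0, -15], 0], [0, [0, 0, -15], 0]]'

```text
t: 17.23
tcp_pos: [0.6004, -0.2076, 0.2262]
ee_rot: [-0.414, -3.112, -0.001]
force: [-1.0, -0.4, 0.0]
finger_gap: -0.0001
```

Run:
```python
from station import *
from h import *
s=state();print(s['t'],s['tcp_pos'],s['force'])
W=capture('wrist');a=W['image'];c=capture('side');S=capture('scene')
K,R,t=KP(W)
for p in [(.652,-.194,.081),(.6025,-.2084,.086),(.543,-.2225,.1)]:
    u=np.round(proj(W,p)).astype(int);z=W['range_z'][u[1],u[0]];print(p,u,R.T@(np.linalg.inv(K)@[u[0],u[1],1]*z-t))
cv2.imwrite('pics/side8.png',c['image'])
cv2.imwrite('pics/n8.png',np.hstack([a[:300,:400],cv2.resize(c['image'][130:280,200:350],(300,300),interpolation=cv2.INTER_CUBIC)]))
```

```text
17.225 [ 0.60037639 -0.20764277  0.22619081] [-0.95637737 -0.39625374  0.04600811]
(0.652, -0.194, 0.081) [278 224] [ 0.65249087 -0.19373616  0.07986568]
(0.6025, -0.2084, 0.086) [253 186] [ 0.60264734 -0.20858999  0.08494593]
(0.543, -0.2225, 0.1) [222 134] [ 0.54322199 -0.22229017  0.10031236]
```

View pics/n8.png

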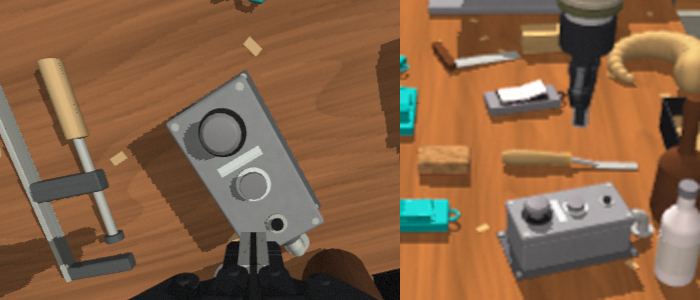

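View pics/side8.png

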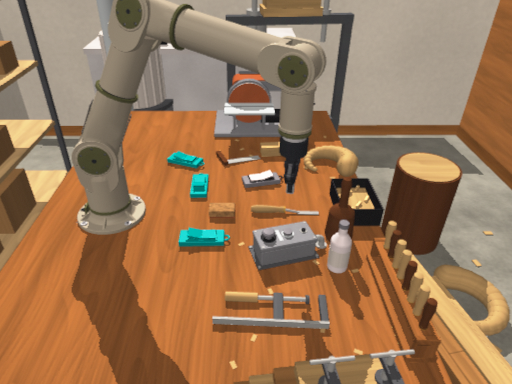

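The start button is back up, the reset plunger is home, the rocker is on and nothing else has moved. I'm handing it in.

```bash
python3 -c "
from station import *
print(finish_job())"
```

```text
the job is handed in; nothing more can be done
None
```

I pressed all three controls in the order asked with the shut fingertips and handed the job in at about 17 s; no verdict was reported.

| Control | Peak force | Last check |
|---|---|---|
| Rocker | about 10 N | ON half level at 29 mm and OFF end up, so it is on; the case has not visibly moved |
| Reset plunger | 8.2 N at the last reading; a further 0.5 mm push was not read | top at 80–81 mm, down from 88, so it is home |
| Start button | about 11 N | top reached about 81 mm when pressed, so fully down; back up at 85–86 mm after release |

- **Everything else:** the mushroom stop still reads 100 mm and was not pressed. In the last side picture the turquoise look-alikes and loose items are where they lay, and the arm is clear above the starter.
- **Disagreements:** heights triangulated from the scene and side cameras came out about 5–20 mm low, so I used the wrist camera's positions and ranges, which matched the stated heights to 1–3 mm. In the last wrist view the reset and start both ranged about 1 mm lower than in the view before; I took this as range error.
- **Slip in a command:** during the start press I repeated a 1 mm sideways shift by mistake. The fingertip did not measurably move, and it stayed on the button.

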